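# Index the slide carousel and unlatch the orange slide cassette

### The arm

A 6-joint arm with a two-finger parallel gripper is mounted at the origin on a cart in front of the work surface, level with it; the furniture and walls round the work are solid. World frame = base frame: x ahead of the robot, y to its left, z up, the work surface at z = 0. Lengths are in m, angles in rad, forces in N, time in s.
With the tool pointing down it reaches from about 0.425 to 0.95 m from the base axis. Payload 14.7 kg.
Tool frame: the origin (TCP) lies midway between the tips of the shut fingers; the grasp point (between the pads) lies 19 mm behind it; z points along the fingers, x is the direction in which the jaws open and shut, and the axes are right-handed (so a half turn about z gives the same grasp; the last joint's range is limited). The gripper opens to 85 mm and grips with 20 to 120 N. Pads are 22 mm wide; open, the fingers measure 114 mm over their backs; the gripper's body (76 mm by 85 mm) begins 54 mm behind the grasp point. The pads swing forward as they close: fully open they stand 13 mm farther back than shut.
Start: joints at [1.188, 0.48, 1.596, -0, 1.065, -0.047], TCP at [0.214, 0.614, 0.231] pointing down, gripper open.
Joint ranges: [-2.75, 2.75], [-0.82, 2.05], [0.23, 2.67], [-1.56, 4.7], [0.09, 2.69], [-2.92, 2.92]. Speed limits (rad/s): [1.89, 1.89, 2.39, 3.01, 3.01, 3.01].

### API

Orientations are given as a unit quaternion [w, x, y, z].
In Python, from bench import * gives the robot as it stands.
- The arm moves only by the shell command python3 -m creep 'ROWS'. ROWS is JSON, a list of rows, each a list of 7 numbers: the turn, a rotation vector about the world's x, y, z in degrees, then the shift along the world's x, y, z in mm, then the closure, from 0 (fully open) to 1 (shut). In form: [[rx, ry, rz, tx, ty, tz, hand], ...]. A call has 1 to 10 rows; each row is the pose to reach, as a shift and turn from the pose commanded when the call began; what a row does not reach only later rows make up. A row lasts 1/8 s, in which the tool goes at most 62.5 mm and 10.7 degrees, less where a joint would pass 70% of its speed; a pose out of reach is approached as far as the arm can. A call with a gripper value outside its range is refused whole. The fingers move at their own pace and stop on an object; the grip force is fixed at half the most. Time passes only in rows, so rows that repeat a pose let the fingers close. It gives the time, the measured TCP pose, the force and the opening at its end, in the units of the state.
- observe(): the state, without advancing time (a new reading comes with each control period).
- camera(name): name is "scene" or "top" or "wrist"; returns (picture, depth): 480x640x3 uint8, red, green, blue; 480x640 float32, m along the optical axis (not along the pixel's ray), 0 where there is no reading.
- camera_params(name): a dict with "intrinsics" (3x3 intrinsics, pixels), "xyz" and "rotation" of the camera in the world. Camera axes: x right, y up, looking along -z (the intrinsics and any distortion apply to the point x, -y, -z); pixel columns grow to the right and rows downward; lengths in m; the calibration is good to about 2 mm. A picture is of the moment at which its call begins: read the wrist's pose just before it. camera_params takes no time and is no camera call; for the wrist camera it gives the pose at the moment of the call.
- hand_in(): hands the job in, once; it reports no verdict.
The state is a dict: "time_s": time; "qpos": joint angles; "joint_velocities": joint speeds; "effort": joint torques, N m; "tcp_pos": TCP position; "ee_rot": TCP orientation; "contact_force": force on the tool from outside, world axes, zero at the start; "torque": the same for the moment, N m; "gripper_width": opening from 0.0 (shut) to 1.0 (fully open).
Only numpy, scipy, OpenCV 4.12 (cv2) and the standard library are available. Lean on these libraries where they do the work, as an engineer would, in place of code of your own. Each camera call takes 0.05 s, during which the arm holds its last target.

### The job

The slide scanner's carousel, under a clear cover that is open only at the front, has finished the slides in the cassette with the orange catches, and they are wanted now. Turn the carousel by the knob on top until that cassette has clicked home in the open front place, then pinch its two orange side catches together and lift it straight up, still upright, until its underside is higher than the cover. Finish while holding it up there by the squeezed catches, touching nothing else; leave the other two cassettes in their seats and the things round about where they are.

Things in the scene. Friction and masses are not known exactly. Their poses are not given: they have to be found in the camera images.
- machine: Slide carousel's housing, fixed to the bench: white base 256 x 256 x 40 mm. Origin on the bench under the carousel's axis; -x points out of the open front, z up; yaw -0.3 to 0.4 rad. A deck (radius 114 mm, top at z = 52 mm) turns on it, with four seats 90 mm from the axis: at -x (front, empty at the start), +y, -y and +x. An imaging bay stands behind (x 118 to 168, y +-68, 158 mm high).
- cover (a point): Middle of the front edge of the clear cover's flat roof, on top: machine x = -48 mm, 151 mm above the bench. The roof, and a round wall 122 mm in radius, cover everything behind this straight edge, which runs along the machine's y; all in front of it is open from above and the sides. Axes as the machine's.
- carousel (a joint): Carousel angle, rad, 0 at the start, grows anticlockwise seen from above, endless. A sprung roller on a cam makes a stop every pi/2. It takes about 0.2 N m to leave a stop; let go 0.2 rad or more past half-way, it runs on by itself to the next stop within about 1.5 s. +pi/2 brings the seat at +y to the front, -pi/2 the seat at -y.
- knob (a point): Grip point of the dark index knob above the roof, on the carousel's axis, 183 mm above the bench. The knob is an upright bar, 44 mm long, 12 mm thick, from z = 157 to 195 mm, on a hub of 16 mm radius up to z = 159 mm. It turns with the carousel, as do this point's axes: x runs along the bar. At joint value 0 the bar lies along the machine's x.
- port (a point): Middle of the floor of the open front place: machine x = -90 mm, 52 mm above the bench; fixed to the housing, axes as the machine's. A cassette indexed to the front has its origin here and its catches to the machine's +y and -y. The seat's side bars end 36 mm above this floor and 31.5 mm either side of the middle.
- cassette_orange: The wanted cassette: off-white, orange catches, seven glass slides, frosted light-orange ends up. Starts in the seat at the machine's +y or -y, at random. Origin: centre of its underside; x radial (either way), y through the two catches. Foot 32 x 44 x 6 mm, frame 32 x 32 mm up to z = 60, slides 26 x 24 mm up to z = 80 mm. 0.10 to 0.18 kg. The foot has 1 mm of play in its seat.
- orange_grip (a point): Point midway between the orange cassette's two finger pads, 59 mm above its underside; axes as the cassette's. The pads are the ribbed upper ends of the catches, on its +y and -y sides, 23 mm wide along x, 47 to 68 mm above its underside. Over both pads it measures 62 mm at rest (they lean outward) and about 44 mm squeezed (upright and parallel).
- cassette_orange_a (a joint): Orange catch on the cassette's own +y side, an arm hinged at the foot: 0 rad at rest (latched), 0.16 to 0.18 squeezed fully. Its hook lies under a bar of the seat: the cassette cannot rise more than 2 mm unless both catches are squeezed fully. 3 to 4 N on each pad does it, more does no harm; the pinch then carries the cassette.
- cassette_orange_b (a joint): The same for the orange catch on the cassette's own -y side: 0 rad at rest (latched), 0.16 to 0.18 squeezed fully.
- cassette_blue: An upright slide cassette that holds seven glass slides whose frosted light-blue ends stick up; off-white foot and frame, blue catches. Same shape and size as the orange one. In the side seat opposite the orange one at the start; stays on the carousel.
- cassette_grey: An upright slide cassette that holds seven glass slides whose frosted white ends stick up; off-white foot and frame, grey catches. Same shape and size as the orange one. In the rear seat at the start; stays on the carousel.
- slide_box: Closed green slide box, 94 x 98 x 33 mm, lying left of the carousel. Origin: centre of its underside. Leave it alone.
- reagent_amber: Brown reagent bottle with black cap, 42 mm across, 81 mm high, left behind. Origin: centre of its underside. Leave it alone.
- reagent_white: White reagent bottle with blue cap, 48 mm across, 93 mm high, left behind. Origin: centre of its underside. Leave it alone.
- forceps: Steel forceps lying on the bench right of the carousel, 16 x 122 x 8 mm. Origin: centre of the underside. Leave it alone.
- wash_bottle: Wash bottle with blue cap and bent spout, 68 x 113 x 188 mm, standing right of the carousel. Origin: centre of its underside. Leave it alone.

How it is judged:
On the way, in this order (a step that is already met when the one before it is completed fails the run):
1. the carousel has come to rest with the orange cassette, still latched in its seat, in the open front place (within 7 mm) (horizontal distance between cassette_orange and port below 0.007 m and z of cassette_orange in the frame of machine below 0.056 m and velocity of joint carousel between -0.1 and 0.1 rad/s), for 0.3 s.
2. both orange catches are squeezed by the fingers while the cassette is still in its seat there (value of joint each of cassette_orange_a, cassette_orange_b above 0.12 rad and contact force between the fingers and cassette_orange above 1 N and horizontal distance between cassette_orange and port below 0.012 m and z of cassette_orange in the frame of machine below 0.07 m), for 0.05 s.
At the end, for the whole second after the job is handed in: The orange cassette hangs still (under 0.05 m/s) from fingers that squeeze both its catches (over 0.12 rad, over 2 N), underside above 150 mm, upright within 0.35 rad, it and the fingers clear of the machine; the blue and grey cassettes sit in their seats (under 6 mm off the floor) (height (world z) of cassette_orange above 0.15 m and value of joint each of cassette_orange_a, cassette_orange_b above 0.12 rad and contact force between the fingers and cassette_orange above 2 N and contact force between each of cassette_orange, the fingers and machine below 0.1 N and angle between cassette_orange's own z axis and vertical below 0.35 rad and linear speed of cassette_orange below 0.05 m/s and z of each of cassette_blue, cassette_grey in the frame of machine below 0.058 m); the arm keeps its last pose, push and grip.
It fails at once if the blue or the grey cassette is lifted more than 10 mm off its seat's floor (z of any of cassette_blue, cassette_grey in the frame of machine above 0.062 m).
It fails at once if the orange cassette is tipped by more than 0.5 rad (angle between cassette_orange's own z axis and vertical above 0.5 rad).
It fails at once if the slide box, a reagent bottle, the forceps or the wash bottle is moved by more than 30 mm (distance of any of slide_box, reagent_amber, reagent_white, forceps, wash_bottle from where it was at the start of the episode above 0.03 m).
It also fails if it takes over 45 s, if anything falls off the work surface, if the arm or the gripper's body presses on something with over 40 N, if the wrist force passes 120 N, or if a joint passes its speed limit or range.

## Working session

There is one attempt and no reset: what is moved stays moved. The work goes in short steps, Python scripts to look and compute and a shell command to move; the robot and the scene stay as the last step left them, time stands still between calls to the robot, and variables do not carry over. Pictures are saved under pics/ and viewed, and the job is handed in when it is done.

```bash
mkdir -p pics; python3 - <<'E'
from bench import *
import cv2
s=observe();print(s)
for n in("scene","top","wrist"):
    p=camera_params(n);print(n,p)
    im,d=camera(n)
    cv2.imwrite(f"pics/{n}0.png",im[:,:,::-1])
    import numpy as np; np.save(f"{n}0.npy",d)
E
```

```text
{'time_s': 0.0, 'qpos': array([ 1.18838513e+00,  4.80844173e-01,  1.59686891e+00, -7.79473671e-06,
        1.06511417e+00, -4.65875496e-02]), 'joint_velocities': array([-0.00038246, -0.00139107,  0.00108623,  0.0004528 , -0.00191691,
        0.00104648]), 'effort': array([-3.00845320e-03, -9.50658703e+01, -4.30201471e+01, -1.51683785e-04,
        1.16624011e-02, -2.30039177e-05]), 'tcp_pos': array([0.21402456, 0.61331167, 0.23066624]), 'ee_rot': array([ 3.36450757e-04,  8.15335158e-01,  5.78988945e-01, -5.17565574e-04]), 'contact_force': array([0.41877686, 0.03677885, 0.15647261]), 'torque': array([ 0.01894623, -0.0161495 ,  0.00215093]), 'gripper_width': 0.996130979390763}
scene {'intrinsics': array([[483.74889837,   0.        , 317.93421175],
       [  0.        , 483.74889837, 236.7213916 ],
       [  0.        ,   0.        ,   1.        ]]), 'xyz': array([-0.42670182, -0.67171031,  0.95201141]), 'rotation': array([ 0.77827391,  0.40242099, -0.21708115, -0.43037523])}
top {'intrinsics': array([[528.06083943,   0.        , 321.25285373],
       [  0.        , 528.06083943, 238.30729558],
       [  0.        ,   0.        ,   1.        ]]), 'xyz': array([ 0.46754814, -0.03716647,  1.36101397]), 'rotation': array([-0.69838144, -0.01528599,  0.02269339,  0.71520256])}
wrist {'intrinsics': array([[399.84613292,   0.        , 318.47480762],
       [  0.        , 399.84613292, 234.23524043],
       [  0.        ,   0.        ,   1.        ]]), 'xyz': array([0.14727842, 0.63671187, 0.37351748]), 'rotation': array([ 0.80719721, -0.11424133, -0.07973606,  0.57360591])}
```

View pics/scene0.png

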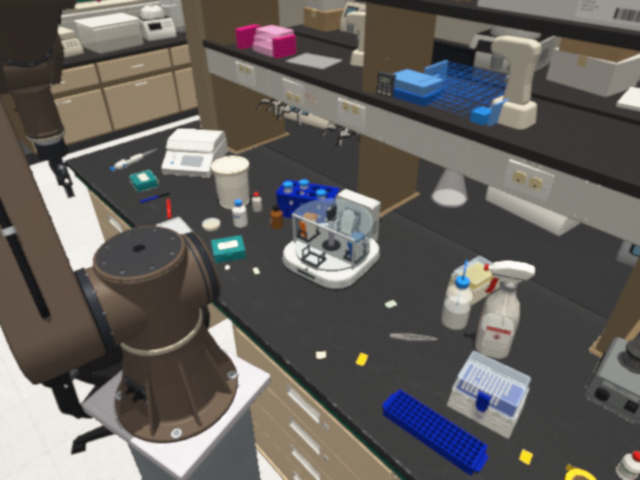

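View pics/top0.png

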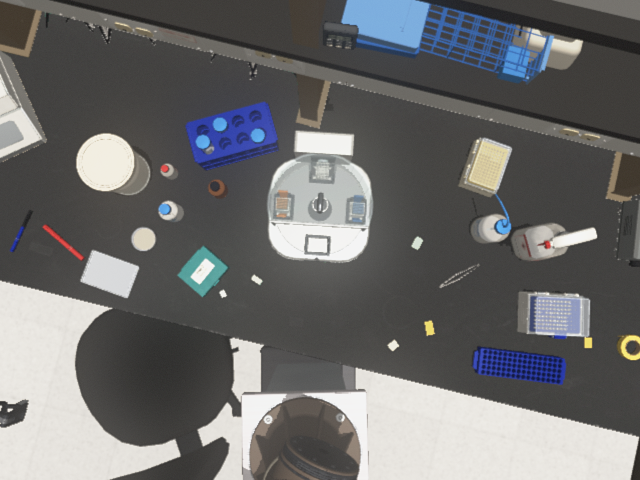

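The top picture shows the machine centred near (320,205). The orange cassette is at (284,205), which is the left or +y side, with blue at (357,208) and grey behind. The front edge of the cover is at row ~222-227. Next I'll enlarge it to get the pose.

```bash
cat > h.py <<'E'
import numpy as np
from bench import *
from scipy.spatial.transform import Rotation as R
def cam(n):
    p=camera_params(n);q=p["rotation"]
    return p["intrinsics"],np.array(p["xyz"]),R.from_quat([q[1],q[2],q[3],q[0]]).as_matrix()
def atz(c,u,v,z):
    K,t,M=c
    r=M@np.array([(u-K[0,2])/K[0,0],-(v-K[1,2])/K[1,1],-1]);return t+r*(z-t[2])/r[2]
def proj(c,P):
    K,t,M=c
    q=(np.atleast_2d(P)-t)@M
    return np.c_[K[0,2]+K[0,0]*q[:,0]/-q[:,2],K[1,2]-K[1,1]*q[:,1]/-q[:,2]]
E
python3 - <<'E'
import cv2
im=cv2.imread("pics/top0.png")[120:275,255:390]
cv2.imwrite("pics/top0c.png",cv2.resize(im,None,fx=3.8,fy=3.8,interpolation=cv2.INTER_CUBIC))
E
```

```text
(no output)
```

View pics/top0c.png

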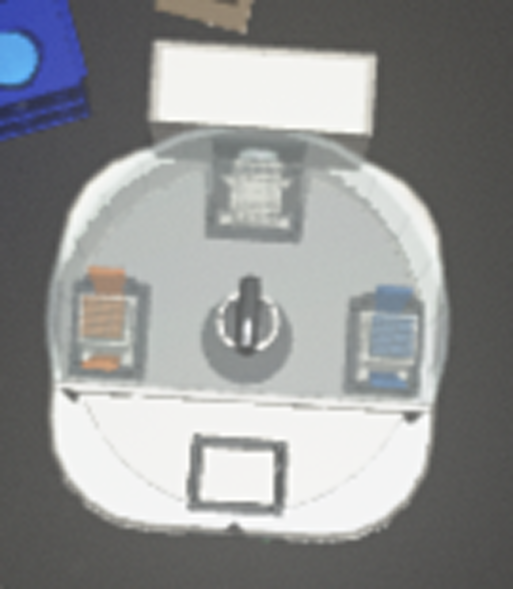

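View pics/wrist0.png

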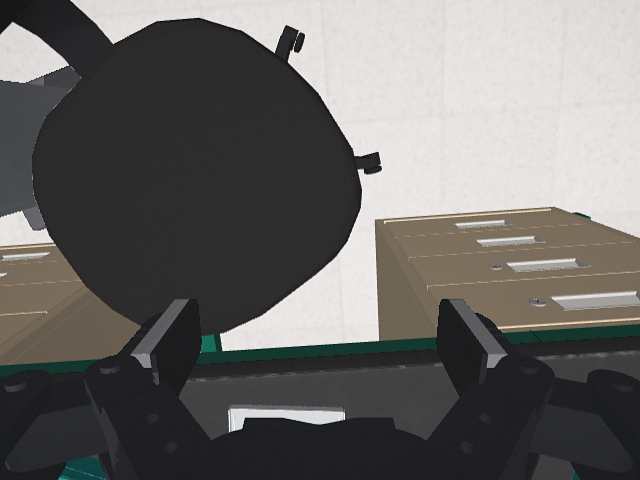

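```bash
python3 - <<'E'
from h import *
c=cam("top")
f=lambda x,y,z:atz(c,255+(x+.5)/3.8-.5,120+(y+.5)/3.8-.5,z)
a,b=f(62,390,.151),f(428,411,.151)
print("edge",a,b,np.arctan2(-(a-b)[0],(a-b)[1]))
for n,q in dict(hub=(247,322,.159),bl=(155,42,.158),br=(375,55,.158),fl=(150,122,.158),fr=(370,136,.158),port=(238,473,.058),notch=(235,524,.04),k1=(251,278,.195),k2=(246,352,.195)).items(): print(n,f(*q))
# fit yaw hypotheses
for yaw in (-.1,-.07,-.05,-.03): 
    r=np.array([[np.cos(yaw),-np.sin(yaw)],[np.sin(yaw),np.cos(yaw)]])
    for nm,l,z in (("edge",(-.048,0),.151),):
        print(yaw,(a+b)[:2]/2-r@l)
E
```

```text
edge [0.57206284 0.06398123 0.151     ] [ 0.55417891 -0.15698001  0.151     ] -0.08076093343227363
hub [ 0.60984167 -0.04870348  0.159     ]
bl [0.78192876 0.0030182  0.158     ]
br [ 0.77106635 -0.13031407  0.158     ]
fl [0.73295936 0.00709454 0.158     ]
fr [ 0.72147294 -0.1259257   0.158     ]
port [ 0.52334197 -0.04146873  0.058     ]
notch [ 0.49058387 -0.03876046  0.04      ]
k1 [ 0.63137107 -0.05131376  0.195     ]
k2 [ 0.58800761 -0.04735427  0.195     ]
-0.1 [ 0.61088107 -0.05129139]
-0.07 [ 0.61100332 -0.04985665]
-0.05 [ 0.61106089 -0.04889839]
-0.03 [ 0.61109927 -0.04793917]
```

Machine axis is at ≈(0.610,-0.0495) with yaw ≈ -0.083, and the edge, bay, port and knob all agree on that. Orange needs +π/2. Joint 6 range means the grip should start with the jaw axis at -94.8° and turn to -4.8°.

```bash
python3 -m creep '[[0,0,-10,24,-40,20,0],[0,0,-20,48,-80,40,0],[0,0,-30,72,-120,40,0],[0,0,-40,96,-160,40,0],[0,0,-50,120,-200,40,0],[0,0,-60,144,-240,40,0],[0,0,-70,168,-280,40,0],[0,0,-80,192,-320,40,0],[0,0,-90,216,-360,40,0],[0,0,-100,240,-400,40,0]]'
```

```text
time_s: 1.4
tcp_pos: [0.4547, 0.2123, 0.2713]
ee_rot: [-0.0, 0.967, -0.255, 0.0]
contact_force: [-0.2, 0.8, -0.7]
gripper_width: 1.0
```

```bash
python3 -m creep '[[0,0,-10,24,-40,0,0],[0,0,-20,48,-80,0,0],[0,0,-30,72,-120,0,0],[0,0,-40,96,-160,0,0],[0,0,-50,120,-200,0,0],[0,0,-60,144,-240,0,0],[0,0,-65.6,156,-263,0,0],[0,0,-65.6,156,-263,0,0],[0,0,-65.6,156,-263,0,0]]'; python3 - <<'E'
from h import *
import cv2
s=observe();q=s['ee_rot'];m=R.from_quat([q[1],q[2],q[3],q[0]]).as_matrix()
print(s['time_s'],s['qpos'],s['tcp_pos'],np.degrees(np.arctan2(m[1,0],m[0,0])),m[:,2])
c=cam("wrist");im,d=camera("wrist")
cv2.imwrite("pics/w1.png",im[:,:,::-1]);np.savez("w1.npz",K=c[0],t=c[1],M=c[2],d=d)
ya=-.083;X=np.array([np.cos(ya),np.sin(ya),0]);Z=np.array([0,0,1]);o=np.array([.61,-.0495,0])
print(proj(c,[o+.195*Z+.022*X,o+.195*Z-.022*X,o+.159*Z]))
E
```

```text
time_s: 2.52
tcp_pos: [0.6097, -0.0489, 0.271]
ee_rot: [-0.0, -0.677, 0.736, 0.0]
contact_force: [-0.9, 1.2, -0.1]
gripper_width: 0.997
2.525 [-1.29726264e-01  3.90219147e-01  1.64121005e+00  2.48506234e-04
  1.11099124e+00  1.52425791e+00] [ 0.60969089 -0.04889938  0.27101844] -94.77264225493863 [-7.92013606e-04  3.27908459e-04 -9.99999633e-01]
[[319.13808976 206.64123341]
 [319.10584744 279.94209682]
 [318.97506129 227.90109963]]
```

View pics/w1.png

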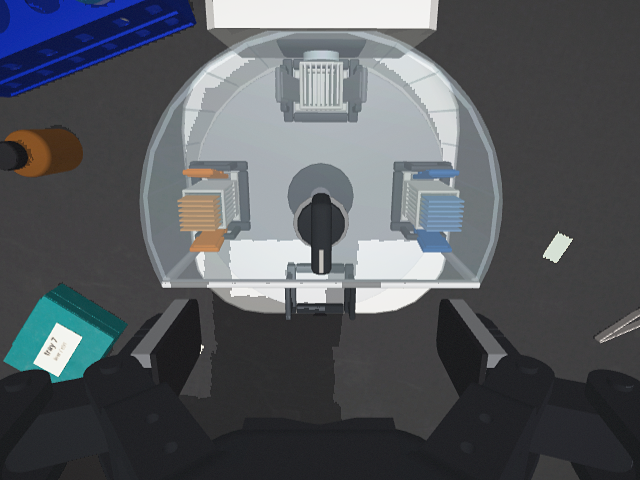

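```bash
python3 - <<'E'
from h import *
import cv2
z=np.load("w1.npz");c=(z['K'],z['t'],z['M']);print(c[1])
im=cv2.imread("pics/w1.png")[180:300,250:390];cv2.imwrite("pics/w1c.png",cv2.resize(im,None,fx=5,fy=5,interpolation=cv2.INTER_CUBIC))
for p in ((321,250,.195),(321,197,.195),(321,272,.195),(163,284,.151),(480,287,.151)):print(p,atz(c,*p))
print(z['d'][200:280:8,321])
ya=-.083;X=np.array([np.cos(ya),np.sin(ya),0]);Y=np.array([-np.sin(ya),np.cos(ya),0]);Z=np.array([0,0,1]);o=np.array([.61,-.0495,0])
print(proj(c,[o+.151*Z-.048*X+Y*.112,o+.151*Z-.048*X-Y*.112,o+.158*Z+.118*X+.068*Y,o+.158*Z+.118*X-.068*Y]))
E
```

```text
[ 0.67854264 -0.05458393  0.41373813]
(321, 250, 0.195) [ 0.60646043 -0.05029204  0.195     ]
(321, 197, 0.195) [ 0.63727176 -0.05280207  0.195     ]
(321, 272, 0.195) [ 0.59296347 -0.04919252  0.195     ]
(163, 284, 0.151) [0.5760207  0.06419635 0.151     ]
(480, 287, 0.151) [ 0.55496161 -0.15981457  0.151     ]
[0.23268446 0.22379619 0.22445643 0.2253874  0.22771019 0.22900291
 0.22912775 0.23038408 0.2313469  0.23241365]
[[161.58473016 290.13644714]
 [476.13653601 289.98313532]
 [201.92261505  31.25476008]
 [436.07502667  31.30412486]]
```

View pics/w1c.png

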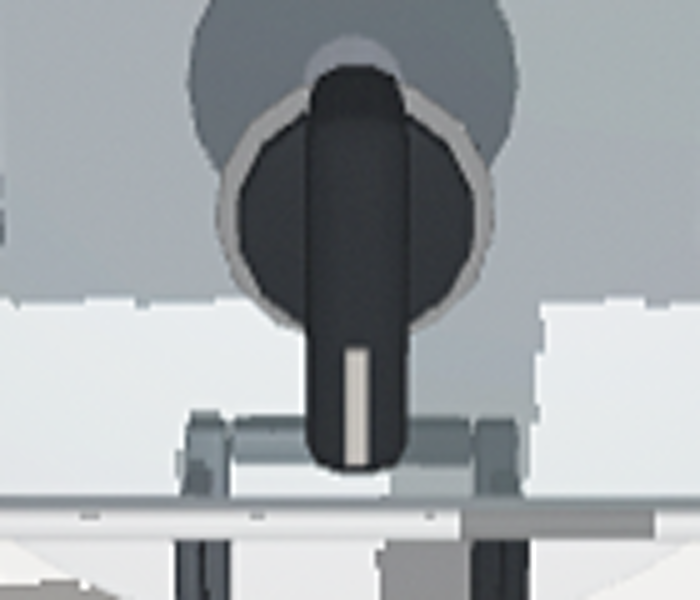

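The wrist view puts the axis ~2.5 mm farther out than the top view did, so I'll split the difference at (0.612,-0.0505). Next I lower onto the knob and close.

```bash
python3 -m creep '[[0,0,-0.2,2,-1.5,-45,0],[0,0,-0.2,2,-1.5,-80,0],[0,0,-0.2,2,-1.5,-105,0],[0,0,-0.2,2,-1.5,-105,0],[0,0,-0.2,2,-1.5,-105,0.6],[0,0,-0.2,2,-1.5,-105,1],[0,0,-0.2,2,-1.5,-105,1],[0,0,-0.2,2,-1.5,-105,1],[0,0,-0.2,2,-1.5,-105,1],[0,0,-0.2,2,-1.5,-105,1]]'
```

```text
time_s: 3.82
tcp_pos: [0.6124, -0.0506, 0.1669]
ee_rot: [0.0, -0.675, 0.738, -0.0]
contact_force: [-2.3, 3.2, 6.6]
gripper_width: 0.13
```

The knob is gripped, with an opening of about 11 mm. Next, turn it anticlockwise.

```bash
python3 -m creep '[[0,0,9,0,0,0,1],[0,0,18,0,0,0,1],[0,0,27,0,0,0,1],[0,0,36,0,0,0,1],[0,0,45,0,0,0,1],[0,0,54,0,0,0,1],[0,0,63,0,0,0,1],[0,0,72,0,0,0,1],[0,0,81,0,0,0,1],[0,0,90,0,0,0,1]]'
```

```text
time_s: 5.08
tcp_pos: [0.6127, -0.0509, 0.1669]
ee_rot: [0.0, 0.999, -0.041, 0.001]
contact_force: [0.0, -0.8, 4.8]
gripper_width: 0.129
```

```bash
python3 -m creep '[[0,0,0,0,0,0,1],[0,0,0,0,0,0,1],[0,0,0,0,0,0,0],[0,0,0,0,0,0,0],[0,0,0,0,0,0,0],[0,0,0,0,0,0,0],[0,0,0,0,0,50,0],[0,0,0,0,0,105,0],[0,0,0,0,0,105,0]]'; python3 - <<'E'
from h import *
import cv2
print(observe()['qpos'])
c=cam("wrist");im,d=camera("wrist")
cv2.imwrite("pics/w2.png",im[:,:,::-1]);np.savez("w2.npz",K=c[0],t=c[1],M=c[2],d=d)
im,d=camera("top");cv2.imwrite("pics/top2.png",cv2.resize(im[120:275,255:390,::-1],None,fx=3.8,fy=3.8,interpolation=cv2.INTER_CUBIC))
E
```

```text
time_s: 6.2
tcp_pos: [0.6144, -0.0511, 0.2759]
ee_rot: [0.0, 0.999, -0.044, 0.004]
contact_force: [0.2, 0.3, -0.0]
gripper_width: 1.0
[-1.32116604e-01  3.88851221e-01  1.63085426e+00 -1.31673229e-05
  1.11458077e+00 -4.41915247e-02]
```

View pics/w2.png

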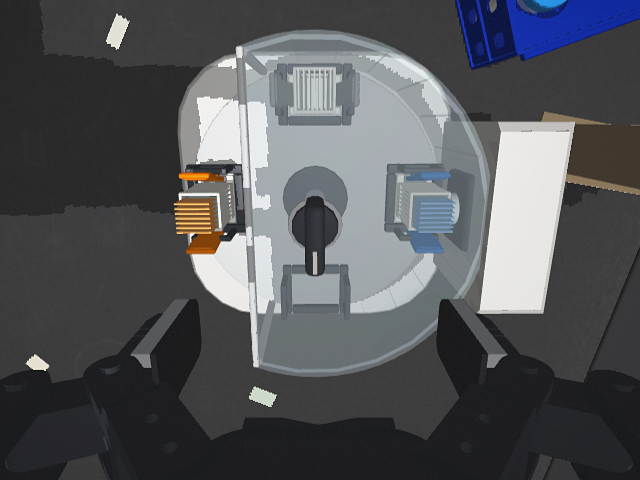

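View pics/top2.png

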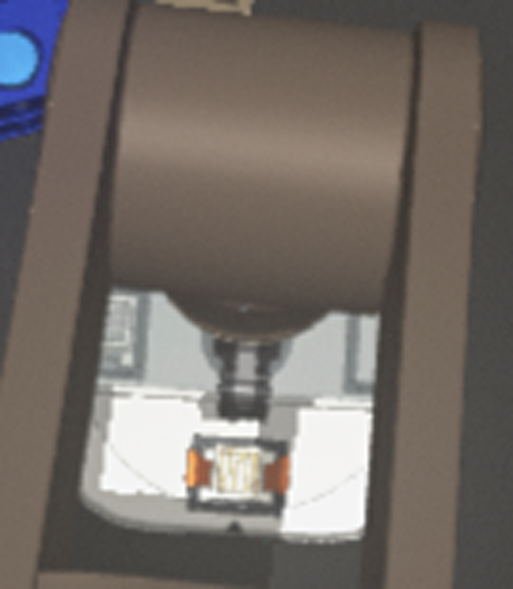

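The orange cassette is in the front place, with its catches towards ±y. I'll fix the grasp position from both views.

```bash
python3 - <<'E'
from h import *
import cv2
im=cv2.imread("pics/w2.png")[150:270,160:280];cv2.imwrite("pics/w2c.png",cv2.resize(im,None,fx=5,fy=5,interpolation=cv2.INTER_CUBIC))
c=cam("top")
f=lambda x,y,z:atz(c,255+(x+.5)/3.8-.5,120+(y+.5)/3.8-.5,z)
print("top catches",f(188,468,.118),f(290,470,.118),"mid",f(239,469,.118))
print(f(218,470,.132),f(262,470,.132))
E
```

```text
top catches [ 0.52460679 -0.01035846  0.118     ] [ 0.52187211 -0.07355404  0.118     ] mid [ 0.52323976 -0.04194919  0.118     ]
[ 0.52230314 -0.02901217  0.132     ] [ 0.52166591 -0.05597804  0.132     ]
```

View pics/w2c.png

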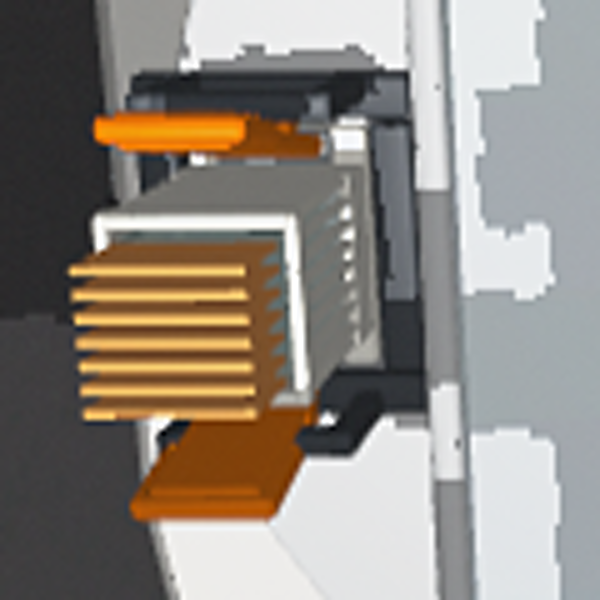

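```bash
python3 - <<'E'
from h import *
z=np.load("w2.npz");c=(z['K'],z['t'],z['M'])
f=lambda x,y,h:atz(c,160+(x+.5)/5-.5,150+(y+.5)/5-.5,h)
a=f(170,115,.12);b=f(205,519,.12);print(a,b,(a+b)/2,np.linalg.norm(a-b))
p=[f(75,265,.132),f(245,265,.132),f(85,415,.132),f(257,415,.132)];print(np.mean(p,0),p[2]-p[3],p[0]-p[2])
e=[atz(c,238,47,.151),atz(c,255,366,.151)];print(e)
s=observe();print(s['tcp_pos'],s['ee_rot'])
E
```

```text
[ 0.52522481 -0.0113541   0.12      ] [ 0.51971462 -0.07441057  0.12      ] [ 0.52246972 -0.04288234  0.12      ] 0.06329676482340953
[ 0.52259526 -0.04279482  0.132     ] [-0.02540159  0.00228653  0.        ] [0.00275331 0.02252304 0.        ]
[array([0.57526558, 0.06518924, 0.151     ]), array([ 0.55612804, -0.15878276,  0.151     ])]
[ 0.61223478 -0.05079019  0.27167908] [ 3.78625148e-05  9.99033403e-01 -4.39548555e-02  4.77814378e-04]
```

```bash
python3 -m creep '[[0,0,-10,-10,1,0,0],[0,0,-20,-20,2,0,0],[0,0,-30,-30,3,0,0],[0,0,-40,-40,4,0,0],[0,0,-50,-50,5,0,0],[0,0,-60,-60,6,0,0],[0,0,-70,-70,7,0,0],[0,0,-80,-80,8,0,0],[0,0,-90,-89.5,8.3,0,0],[0,0,-90,-89.5,8.3,-40,0]]'
```

```text
time_s: 7.55
tcp_pos: [0.5231, -0.0426, 0.2317]
ee_rot: [0.001, -0.674, 0.739, -0.001]
contact_force: [0.1, -0.3, -0.1]
gripper_width: 0.996
```

```bash
python3 -m creep '[[0,0,0,0,0,-30,0],[0,0,0,0,0,-30,0],[0,0,0,0,0,-30,0]]'; python3 - <<'E'
from h import *
import cv2
s=observe();q=s['ee_rot'];m=R.from_quat([q[1],q[2],q[3],q[0]]).as_matrix()
print(s['tcp_pos'],np.degrees(np.arctan2(m[1,0],m[0,0])),m[:,2])
c=cam("wrist");im,d=camera("wrist")
cv2.imwrite("pics/w3.png",im[:,:,::-1]);np.savez("w3.npz",K=c[0],t=c[1],M=c[2],d=d)
E
```

```text
time_s: 7.92
tcp_pos: [0.5228, -0.0425, 0.2016]
ee_rot: [-0.0, -0.675, 0.738, 0.0]
contact_force: [0.0, -1.4, -0.3]
gripper_width: 1.001
[ 0.52277112 -0.04251637  0.2015931 ] -95.04073516923846 [-4.05676544e-04  6.58828180e-05 -9.99999916e-01]
```

View pics/w3.png

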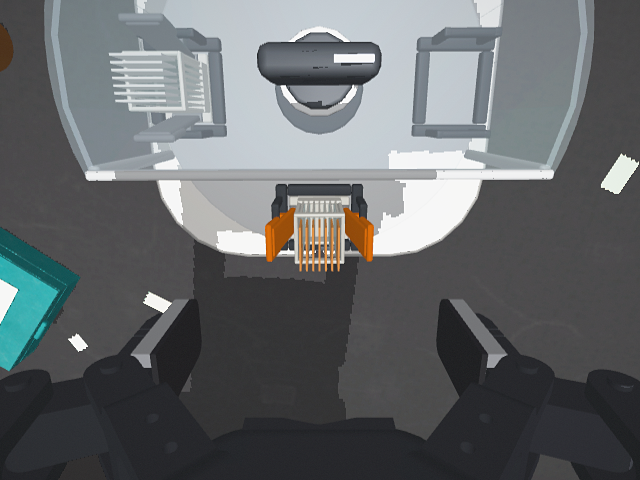

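Catches at (268-292) and (350-373), midpoint 320, centred between the fingers. The foot looks seated and latched. Now descending in two stages.

```bash
python3 -m creep '[[0,0,0,0,0,-30,0],[0,0,0,0,0,-60,0],[0,0,0,0,0,-75,0],[0,0,0,0,0,-85,0]]'
```

```text
time_s: 8.48
tcp_pos: [0.5231, -0.0426, 0.1164]
ee_rot: [0.0, -0.675, 0.738, -0.0]
contact_force: [0.7, -0.8, -0.3]
gripper_width: 0.999
```

```bash
python3 -m creep '[[0,0,0,0,0,-8,0],[0,0,0,0,0,-16,0],[0,0,0,0,0,-22,0],[0,0,0,0,0,-22,0]]'; python3 - <<'E'
from h import *
import cv2
im,d=camera("wrist")
cv2.imwrite("pics/w4.png",im[:,:,::-1])
E
```

```text
time_s: 8.98
tcp_pos: [0.5225, -0.0425, 0.094]
ee_rot: [-0.0, -0.675, 0.738, 0.0]
contact_force: [0.5, 0.1, 0.0]
gripper_width: 1.0
```

View pics/w4.png

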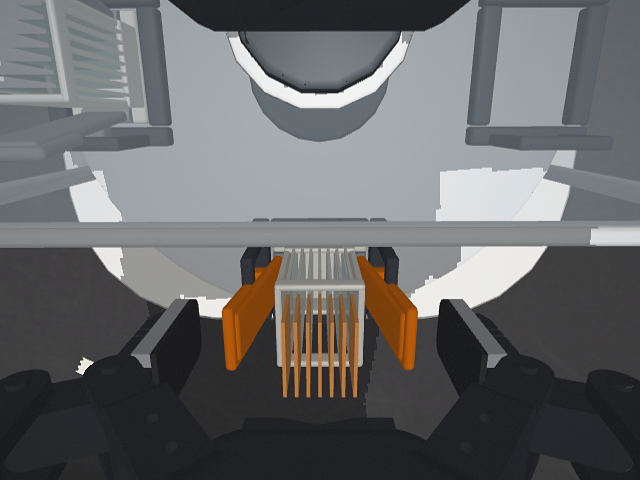

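The catches (225 and 415) sit midway between the pads (201 and 440). Closing now.

```bash
python3 -m creep '[[0,0,0,0,0,0,0.3],[0,0,0,0,0,0,0.5],[0,0,0,0,0,0,1],[0,0,0,0,0,0,1],[0,0,0,0,0,0,1],[0,0,0,0,0,0,1],[0,0,0,0,0,0,1],[0,0,0,0,0,0,1]]'; python3 - <<'E'
from h import *
import cv2
im,d=camera("wrist")
cv2.imwrite("pics/w5.png",im[:,:,::-1])
E
```

```text
time_s: 10.02
tcp_pos: [0.5231, -0.0426, 0.095]
ee_rot: [0.0, -0.675, 0.738, -0.0]
contact_force: [-2.1, -0.3, 13.4]
gripper_width: 0.48
```

View pics/w5.png

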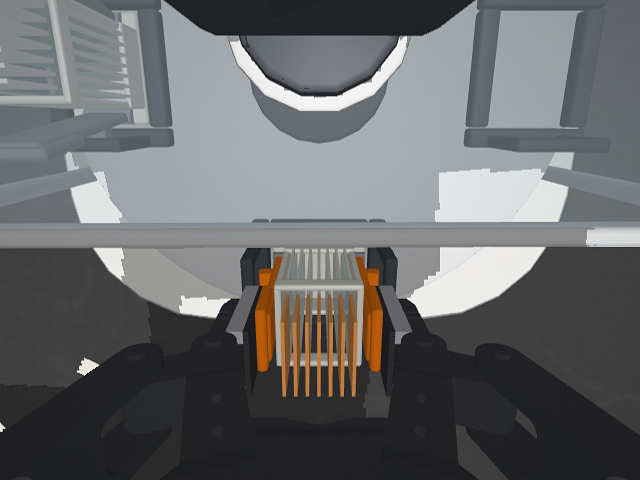

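The pinch stopped at 0.48, an opening of about 41-44 mm, so both catches are squeezed upright. Lifting straight up, slowly at first.

```bash
python3 -m creep '[[0,0,0,0,0,2,1],[0,0,0,0,0,4,1],[0,0,0,0,0,7,1],[0,0,0,0,0,10,1],[0,0,0,0,0,14,1]]'; python3 - <<'E'
from h import *
import cv2
im,d=camera("wrist")
cv2.imwrite("pics/w6.png",im[:,:,::-1])
E
```

```text
time_s: 10.7
tcp_pos: [0.5226, -0.0425, 0.1085]
ee_rot: [-0.0, -0.675, 0.738, 0.0]
contact_force: [-0.8, 0.2, -0.8]
gripper_width: 0.479
```

View pics/w6.png

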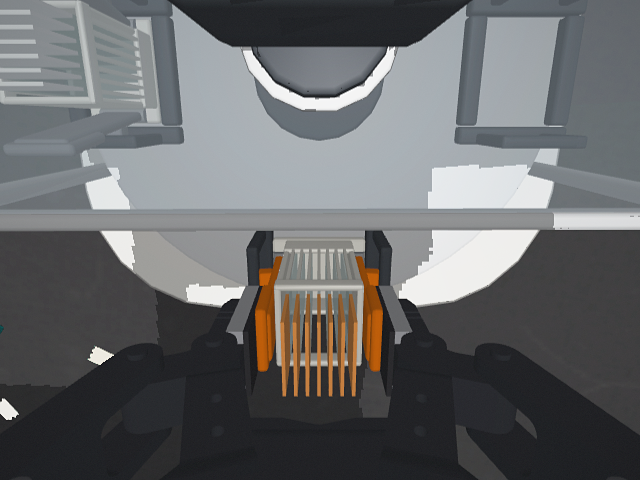

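The cassette rises with the fingers, the catches have cleared, and the weight shows as -0.8 N. Continuing up.

```bash
python3 -m creep '[[0,0,0,0,0,10,1],[0,0,0,0,0,25,1],[0,0,0,0,0,45,1],[0,0,0,0,0,65,1],[0,0,0,0,0,85,1],[0,0,0,0,0,100,1],[0,0,0,0,0,113,1],[0,0,0,0,0,120,1],[0,0,0,0,0,120,1],[0,0,0,0,0,120,1]]'; python3 - <<'E'
from h import *
import cv2
im,d=camera("wrist");cv2.imwrite("pics/w7.png",im[:,:,::-1])
im,d=camera("scene");cv2.imwrite("pics/s7.png",cv2.resize(im[170:300,230:410,::-1],None,fx=4,fy=4,interpolation=cv2.INTER_CUBIC))
E
```

```text
time_s: 12.0
tcp_pos: [0.5223, -0.0425, 0.2277]
ee_rot: [-0.0, -0.675, 0.738, 0.0]
contact_force: [0.2, -0.6, -2.2]
gripper_width: 0.472
```

View pics/w7.png

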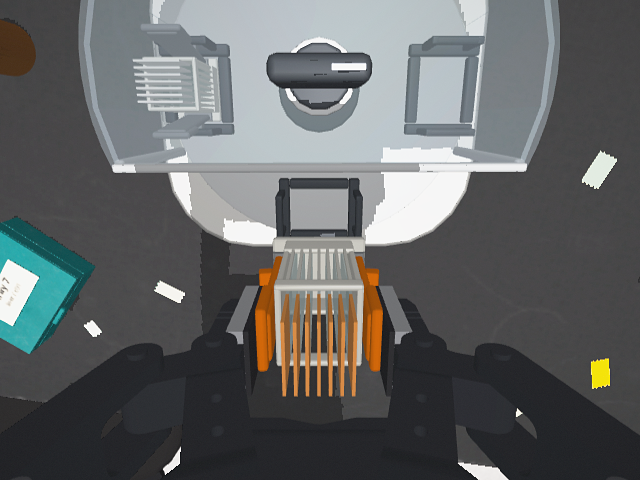

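View pics/s7.png

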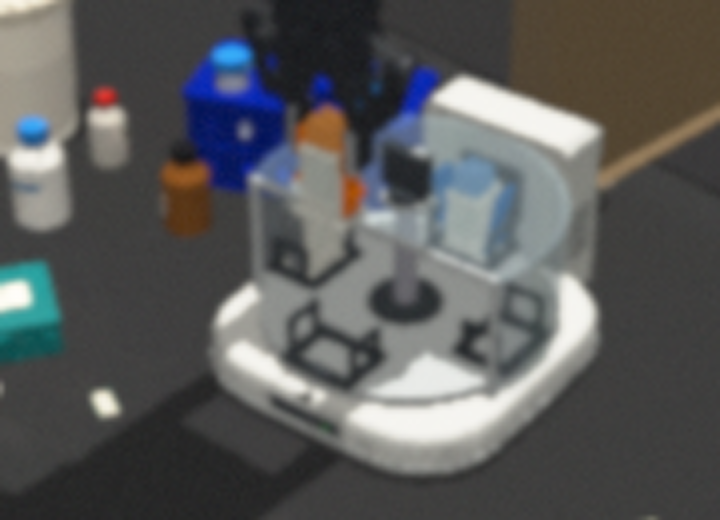

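```bash
python3 - <<'E'
from h import *
c=cam("scene")
o=np.array([.5225,-.0425,0]);Z=np.array([0,0,1])
print((proj(c,[o+.052*Z,o+.185*Z,o+.265*Z,[.617,.04,.052],[.617,.04,.132]])-[230,170])*4)
s=observe();print(s['tcp_pos'],s['contact_force'],s['joint_velocities'])
E
```

```text
[[330.79642771 359.73517487]
 [328.02410999 212.46863098]
 [326.2006683  115.60673338]
 [308.33285225 263.83296518]
 [306.1161847  180.04351671]]
[ 0.52236247 -0.04246226  0.22774294] [-0.46541307 -0.80238235 -1.80872826] [ 6.27679666e-05  5.64760685e-04 -2.22547690e-03  8.74236409e-05
  2.24463661e-03 -1.30760589e-04]
```

The predicted projections match the picture. The held cassette spans rows 115–212, so its underside is at about 185 mm, and the grey cassette stands seated behind it. Everything is still, so I'm handing in.

```bash
python3 -c "
from bench import *
print(hand_in())"
```

```text
the job is handed in; nothing more can be done
None
```

The orange cassette now hangs upright from its squeezed catches, straight above the front place. Its underside is about 185 mm above the bench, and the cover is at 151 mm. I handed the job in at about 12 s of the 45 s allowed; `hand_in()` reported no verdict.

- **Turning:** The orange cassette started in the +y seat, so I turned the knob +90° and let go. The wrist and top pictures then showed it in the open front place, within about 3 mm.
- **Pinch and lift:** I closed the fingers on both catches and lifted in two stages. The fingers stopped at an opening of about 0.48, consistent with fully squeezed catches. About 13 N pushed up on the tool during the pinch and was gone once lifting began.
- **Last checks:**
  - The arm was still, with about 2 N of downward load on the tool, roughly the cassette's weight.
  - The scene picture matched the predicted position of the held cassette.
  - The grey and blue cassettes still looked seated.
  - I saw nothing shifted in the last pictures, but I did not measure the surrounding items. The forceps and wash bottle were not in the last views.
- **Disagreement:** The top and wrist cameras differed by about 2–3 mm on the machine's position along x. I used a value in between for the knob.

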